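# Latch the two-part heel mould

### The job

Close the two-part heel mould on the bench with its draw latch: hook the wire loop down over the keeper's nose on the sliding half, then press the lever down over centre until it lies fully home and the halves are drawn together. Be gentle: do not force the loop down onto the keeper, do not lean on the lever once it is home, and leave the glue bottle, thread cone and shoe last where they are.

Things in the scene. Friction and masses are not known exactly. Their poses are not given: they have to be found in the camera images.
- mould: Heel mould, screwed down: steel base plate 250 x 120 x 8 mm, two aluminium blocks 100 mm wide, tops at 53 mm. Origin: centre of the plate's underside, on the bench. z up; x runs along the mould from the fixed half (-105 to 0 mm) to the sliding half (0 to +85 mm when shut); y along the latch's hinges. The latch is on top, on y = 0.
- lever_pivot (a point): Lever's hinge pin, at mould (-25, 0, 65) mm, between two small ears. Axes as the mould's. The loop's own pivot pin sits on the lever 16 mm from this pin on the handle's side, 0.07 rad off the handle's line towards its lower face, so pulling the loop towards mould +x swings the lever open.
- half (a joint): Gap between the halves, m. Springs rest it at 0.005 and resist closing with 16 N per mm (64 N in all, borne by the latch); range 0 to 0.007. The closed latch draws it to about 0.001.
- keeper (a point): On the sliding half: centre of the top edge of the keeper's nose, 13.5 mm above the block; axes as the mould's. The keeper is a steel post 16 mm wide; its catching face looks to mould +x, 4 mm behind (-x of) this point. The 4 mm thick nose overhangs it, leaving a 9.5 mm slot below for the crossbar. At rest this point is at mould (53.5, 0, 66.5) mm.
- lever (a joint): Lever angle, rad. 0 = home, flat towards mould -x (hard stop); 1.58 = open stop, upright. Stiff hinge, stays where left (0.045 N m). With the loop hooked it pulls taut at about 1.1, the push needed at its end then rises to about 5 N, and past dead centre near 0.14 it snaps home by itself.
- lever_end (a point): Centre of the upper face (looks up when home, to mould +x when upright) of the lever's thumb pad, 56 mm from the pivot. The lever is a steel plate 5 mm thick, 18 mm wide (pad 26 wide, 16 long), reaching 64 mm from the pivot; its mid-plane passes through the pivot.
- loop (a joint): Angle of the loop relative to the lever, rad. The loop rises above level towards mould +x by (this value - lever value - 0.044). Stiff pivot, stays where left (0.027 N m): it tends to turn along with the lever, so a hooked bar that is still out beyond the nose lifts off again when the lever swings down; drawn back under the nose it stays.
- bar (a point): Centre of the wire loop's crossbar: 5 mm round, 34 mm along mould y, with 5 mm side wires at y = +-17 mm back to the loop's pivot, 87.45 mm away. Site axes: x along the loop outwards, y the mould's, z up, square to the loop. With the lever at its open stop the lowered bar can go about 2 mm farther out than it must to pass the nose.
- tab (a point): Middle of the loop's upright finger tab: steel block 10 mm thick (along the loop), 16 mm wide (along mould y), square to the loop just outside the crossbar, from 2 mm below to 36 mm above its centre line. This point is 9 mm outward from and 20 mm above the bar's centre, in the same axes as bar.
- glue: Bystander: yellow glue bottle, 48 mm wide, 110 mm tall, origin at the centre of its underside, loose.
- spool: Bystander: blue thread cone, 52 mm wide, 90 mm tall, origin at the centre of its underside, loose.
- last: Bystander: green shoe last, 200 x 56 x 96 mm, origin at the centre of its underside, x towards the toe, loose.

How it is judged:
By the outcome, as a careful person would: the job done as asked, in the order asked, and still so for the second after the job is handed in, with the robot touching nothing.
It also fails if it takes over 72 s, if anything falls off the work surface, if the arm or the gripper's body presses on something with over 40 N, if the wrist force passes 120 N, or if a joint passes its speed limit or range.

### The arm

A 6-joint arm with a two-finger parallel gripper is mounted at the origin on the work surface. World frame = base frame: x ahead of the robot, y to its left, z up, the work surface at z = 0. Lengths are in m, angles in rad, forces in N, time in s.
With the tool pointing down it reaches from about 0.35 to 0.85 m from the base axis. Payload 8.1 kg.
Tool frame: the origin (TCP) lies at the centre of the arm's flange, where the gripper is bolted on; the fingertips stand 186 mm ahead of it and the grasp point (between the pads) lies 167 mm ahead of it (robot.grasp_offset is the distance from the TCP to the grasp point, in m); z points along the fingers, y is the line along which they close (so a half turn about z gives the same grasp; the last joint's range is limited). The gripper opens to 93 mm and grips with 3 to 60 N. Pads are 15 mm wide; open, the fingers measure 128 mm over their backs; the gripper's body (75 mm by 188 mm) begins 65 mm behind the grasp point.
Start: joints at [1.154, 0.13, 1.488, -0, 1.523, -0.085], TCP at [0.195, 0.567, 0.405] pointing down, gripper open.
Joint ranges: [-2.96, 2.96], [-0.89, 2.26], [0.02, 2.5], [-1.34, 4.48], [0, 2.73], [-2.66, 2.66]. Speed limits (rad/s): [2.39, 2.39, 2.79, 3.14, 3.14, 3.14].

### API

Orientations are given as a rotation vector (axis times angle).
In Python, from plant import robot gives the robot as it stands.
- The arm moves only by the tool drive_tool, never from a script. Its argument "moves" is one flat list of numbers, 7 for each row, row after row: the finger opening in mm, from 0 to 93, then the shift along the tool's x, y, z in mm, then the turn, a rotation vector about the tool's x, y, z in degrees. A call has 1 to 8 rows; each row shifts and turns the commanded pose from where the row before left it, along the tool's axes as they then stand; what a row does not reach is not made up. A row lasts 1/10 s, in which the tool goes at most 50 mm and 8.59 degrees, less where a joint would pass 70% of its speed; a pose out of reach is approached as far as the arm can. A call is refused whole if a number of a shift passes 50 or a number of a turn 8.59, either way. A call with a gripper value outside its range is refused whole. The fingers move at their own pace and stop on an object; "grip_force" is the grip in N (left out, the last holds). Time passes only in rows, so rows that do not move let the fingers close. It gives the time, the measured TCP pose, the force, the opening and the grip force at its end, in the units of the state.
- robot.read_state(): the state, without advancing time (a new reading comes with each control period).
- robot.read_camera(name): name is "side" or "top"; returns a dict with "color" (400x640x3 uint8, red, green, blue), "depth" (400x640 float32, m along the optical axis (not along the pixel's ray), 0 where there is no reading), "mtx" (3x3 intrinsics, pixels), "dist_coeffs" ([k1, k2, p1, p2, k3] as OpenCV has them; the pictures are not rectified), "R" (3x3) and "t" (3): a world point X has camera coordinates R X + t. Camera axes: x right, y down, z forward; pixel columns grow to the right and rows downward; lengths in m; the calibration is good to about 2 mm. A picture is of the moment at which its call begins.
- robot.close_job(): hands the job in; it is judged then, once.
The state is a dict: "t": time; "q": joint angles; "dq": joint speeds; "joint_torque": joint torques, N m; "tool_pos": TCP position; "orientation": TCP orientation; "force": force on the tool from outside, world axes, zero at the start; "wrist_torque": the same for the moment, N m; "opening": finger opening in m; "gripper_force": force on a finger pad.
Only numpy, scipy, OpenCV 4.12 (cv2) and the standard library are available. Lean on these libraries where they do the work, as an engineer would, in place of code of your own. Each camera call takes 0.05 s, during which the arm holds its last target. There are 200 camera calls.

## Working session

There is one attempt and no reset: what is moved stays moved. The work goes in short steps, Python scripts to look and compute and a tool call to move; the robot and the scene stay as the last step left them, time stands still between calls to the robot, and variables do not carry over. Pictures are saved under pics/ and viewed, at most 10 in all, crops included, and the job is handed in when it is done.

Besides the shell and the picture viewer there is one more tool, called after "Emit:" as name(argument=value, ...) on one line, values as JSON. drive_tool: Moves the arm, as the interface text tells. Its arguments: {"type":"object","properties":{"moves":{"type":"array","items":{"type":"number"}},"grip_force":{"type":"number"}},"required":["moves"]}

```bash
ls; mkdir -p pics; python3 - <<'E'
from plant import robot
import cv2,numpy as np
s=robot.read_state();print(s)
for n in("side","top"):
    c=robot.read_camera(n);np.savez(f"{n}0.npz",**c)
    cv2.imwrite(f"pics/{n}0.png",c["color"][:,:,::-1]);print(n,c["mtx"],c["dist_coeffs"],c["R"],c["t"])
E
```

```text
pics
{'t': 0.0, 'q': array([ 1.15361526e+00,  1.31145498e-01,  1.48927613e+00,  1.65726422e-05,
        1.52301582e+00, -8.53594132e-02]), 'dq': array([-0.00139153,  0.00019813, -0.00053033,  0.00052046,  0.00033669,
        0.00069574]), 'joint_torque': array([-1.86893344e-04, -5.59864175e+01, -4.91740751e+01,  7.66882603e-02,
        3.60034034e-02, -1.67413727e-04]), 'tool_pos': array([0.19531754, 0.56707261, 0.40369823]), 'orientation': array([-5.18758927e-01, -3.09798374e+00,  2.79990658e-03]), 'force': array([-0.65138788, -0.92496907, -0.43606289]), 'wrist_torque': array([ 0.02872567, -0.00352325, -0.04392974]), 'gripper_force': 0.0, 'opening': 0.09284471848541148}
side [[392.17751586   0.         316.32979665]
 [  0.         392.17751586 203.12978555]
 [  0.           0.           1.        ]] [0.00858549 0.         0.         0.         0.        ] [[-0.93974897 -0.34183727 -0.00437671]
 [-0.25236919  0.70231357 -0.66563161]
 [ 0.23061151 -0.62442207 -0.74626765]] [0.52826321 0.20197881 0.73193918]
top [[366.34223166   0.         320.90881968]
 [  0.         366.34223166 200.81365914]
 [  0.           0.           1.        ]] [-0.01392401  0.          0.          0.          0.        ] [[ 0.02893685 -0.99892622 -0.03618089]
 [-0.98667566 -0.02274691 -0.1611016 ]
 [ 0.16010561  0.04036058 -0.98627441]] [0.01778659 0.55167934 0.6854965 ]
```

View pics/side0.png

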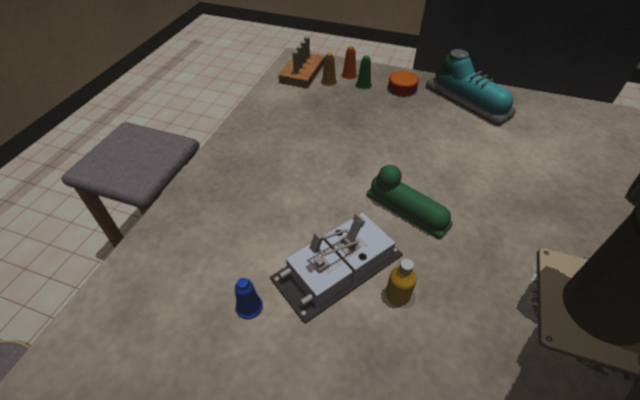

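View pics/top0.png

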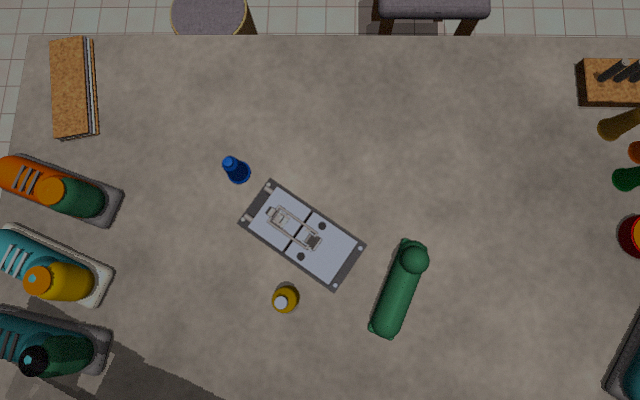

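The side view shows the mould at about (337,265), with the lever upright near (355,228), the tab near (316,243), the spool at (247,298), the glue bottle at (400,283) and the last at (410,205). In the top view the plate corners are near (270,178), (238,223), (335,292) and (367,243). Mould +x points up-left.

```bash
cat > h.py <<'E'
import numpy as np,cv2
def ld(n): return dict(np.load(n))
def cast(c,uv,z):
    p=cv2.undistortPoints(np.float64(uv).reshape(-1,1,2),c["mtx"],c["dist_coeffs"]).reshape(-1,2)
    d=np.c_[p,np.ones(len(p))]@c["R"]; o=-c["R"].T@c["t"]
    return o+d*((z-o[2])/d[:,2])[:,None]
def tri(c1,uv1,c2,uv2):
    A=[];b=[]
    for c,uv in((c1,uv1),(c2,uv2)):
        o=-c["R"].T@c["t"];d=cast(c,[uv],0)[0]-o;d/=np.linalg.norm(d);P=np.eye(3)-np.outer(d,d);A.append(P);b.append(P@o)
    return np.linalg.solve(sum(A),sum(b))
def proj(c,X): return cv2.projectPoints(np.float64(X).reshape(-1,1,3),cv2.Rodrigues(c["R"])[0],c["t"],c["mtx"],c["dist_coeffs"])[0].reshape(-1,2)
E
python3 - <<'E'
from h import *
for n in("top","side"):
    c=ld(n+"0.npz");im=c["color"];hsv=cv2.cvtColor(im,cv2.COLOR_RGB2HSV)
    m=((hsv[...,2]>125)&(hsv[...,1]<60)).astype(np.uint8)
    roi=np.zeros_like(m); 
    if n=="top":roi[170:300,230:375]=1
    else: roi[205:320,265:405]=1
    m=cv2.morphologyEx(m*roi,cv2.MORPH_CLOSE,np.ones((9,9)))
    m=cv2.morphologyEx(m,cv2.MORPH_OPEN,np.ones((5,5)))
    k=max(cv2.findContours(m,0,1)[0],key=cv2.contourArea)
    r=cv2.boxPoints(cv2.minAreaRect(cast(c,k.reshape(-1,2),.053)[:,:2].astype(np.float32)*1000))
    print(n,cv2.contourArea(k),r,r.mean(0),[np.linalg.norm(r[i]-r[i-1]) for i in range(4)], [np.degrees(np.arctan2(*(r[i]-r[i-1])[::-1])) for i in range(2)])
    x0,x1,y0,y1=(225,375,170,300) if n=="top" else (265,410,200,322)
    cv2.imwrite(f"pics/{n}0c.png",cv2.resize(im[y0:y1,x0:x1,::-1],None,fx=5,fy=4.6,interpolation=cv2.INTER_CUBIC))
    for col,lo,hi in(("glue",(18,120,60),(32,255,255)),("spool",(105,120,50),(130,255,255)),("last",(45,80,30),(85,255,255))):
        g=cv2.inRange(hsv,lo,hi); 
        if n=="top": g[:,:200]=0;g[:,450:]=0
        else: g[:150]=0
        kk=cv2.findContours(g,0,1)[0]
        if kk: kk=max(kk,key=cv2.contourArea);print(col,cv2.minAreaRect(kk), (cast(c,kk.reshape(-1,2),.05).mean(0)*1000).round())
E
```

```text
top 16192.0 [[356.6553   210.93973 ]
 [362.3669   -77.069916]
 [614.27844  -72.0742  ]
 [608.5669   215.93544 ]] [485.4669   69.43276] [np.float32(251.96112), np.float32(288.06628), np.float32(251.96106), np.float32(288.06628)] [np.float32(-178.86389), np.float32(-88.86389)]
glue ((284.5, 299.5), (25.0, 25.0), 90.0) [358.  97.  50.]
spool ((234.97314453125, 170.14144897460938), (30.381717681884766, 22.349769592285156), 24.775142669677734) [612. 206.  50.]
last ((400.0345153808594, 289.413818359375), (33.42516326904297, 101.3896713256836), 21.801406860351562) [ 386. -119.   50.]
side 9670.0 [[313.87878  156.09744 ]
 [401.8275   -87.656525]
 [675.0574    10.927399]
 [587.10864  254.68137 ]] [494.46808  83.51242] [np.float32(290.4709), np.float32(259.13504), np.float32(290.4709), np.float32(259.13504)] [np.float32(-160.16008), np.float32(-70.16007)]
glue ((402.3868103027344, 278.8962097167969), (25.961143493652344, 21.016162872314453), 15.945395469665527) [360.  87.  50.]
spool ((244.0, 286.5), (17.0, 16.0), 90.0) [629. 203.  50.]
last ((420.4071044921875, 205.1426239013672), (71.65375518798828, 26.37468147277832), 38.81138610839844) [355. -95.  50.]
```

View pics/top0c.png

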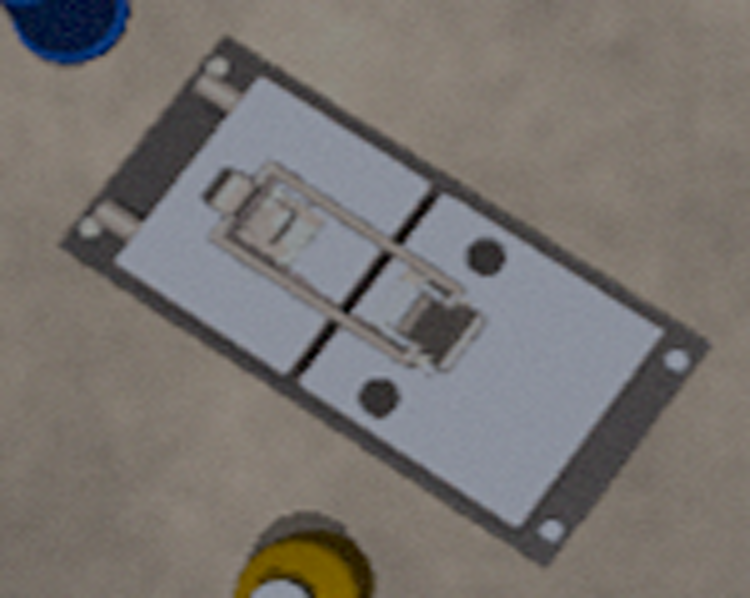

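View pics/side0c.png

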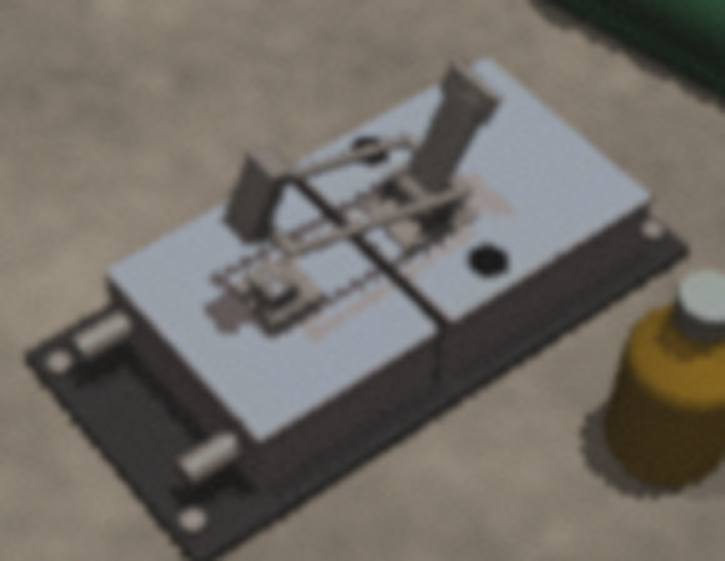

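In the top crop the loop lies at mould +x over the keeper at about (270,220), and the lever pad is at (445,330). In the side crop the loop is raised, with the tab top at (265,160), the lever tip at (470,80) and the keeper near (275,290).

```bash
cat >> h.py <<'E'
def fitpose(src,dst):
    s=src-src.mean(0);d=dst-dst.mean(0);U,_,Vt=np.linalg.svd(s.T@d);R=(U@Vt).T;return R,dst.mean(0)-R@src.mean(0)
def onplane(c,uv,o,n):
    C=-c["R"].T@c["t"];d=cast(c,uv,0)-C
    return C+d*(((o-C)@n)/(d@n))[:,None]
E
python3 - <<'E'
from h import *
T=ld("top0.npz");S=ld("side0.npz")
ft=lambda a:np.array(a)/[5,4.6]+[225,170]-.4
fs=lambda a:np.array(a)/[5,4.6]+[265,200]-.4
bt=np.array([[90,-50],[90,50],[-105,50],[-105,-50]])*1.
pl=np.array([[125,-60],[125,60],[-125,60],[-125,-60]])*1.
# top crop: first corner upper -> which y side? try
def fit(ls):
    for sgn in(1,-1):
        s=np.vstack([l[0] for l in ls])*[1,sgn];d=np.vstack([l[1] for l in ls])
        R,t=fitpose(s,d);e=np.linalg.norm(s@R.T+t-d,axis=1)
        print(sgn,np.linalg.det(R),np.degrees(np.arctan2(R[1,0],R[0,0])),t,e.round(1))
fit([(bt,cast(T,ft([(263,78),(118,262),(518,527),(665,330)]),.053)[:,:2]*1000),(pl,cast(T,ft([(225,37),(62,243),(545,566),(710,345)]),.008)[:,:2]*1000)])
fit([(bt,cast(S,fs([(108,272),(262,440),(650,195),(487,58)]),.053)[:,:2]*1000),(pl[[0,1,2]],cast(S,fs([(30,355),(200,560),(687,245)]),.008)[:,:2]*1000)])
E
```

```text
1 0.9999999999999998 56.6216851690384 [487.53122967  72.85824821] [2.4 2.2 1.6 1.1 1.9 2.2 2.1 2. ]
-1 -0.9999999999999998 56.6216851690384 [487.53122967  72.85824821] [2.4 2.2 1.6 1.1 1.9 2.2 2.1 2. ]
1 1.0 57.088264814162 [489.86294229  73.06281668] [2.  1.2 2.1 2.6 2.6 2.5 1.7]
-1 -1.0 57.088264814162 [489.86294229  73.06281668] [2.  1.2 2.1 2.6 2.6 2.5 1.7]
```

```bash
cat >> h.py <<'E'
yaw=np.radians(56.85);RM=np.array([[np.cos(yaw),-np.sin(yaw),0],[np.sin(yaw),np.cos(yaw),0],[0,0,1]]);OM=np.array([.4887,.0730,0])
def m2w(p): return OM+RM@(np.array(p)/1000.)
def w2m(p): return (np.array(p)-OM)@RM*1000
def iny0(c,uv,y=0): return w2m(onplane(c,uv,m2w([0,y,0]),RM[:,1]))
def latch(a,l): # lever angle, loop value -> points in mould xz (mm)
    P=np.array([-25,65.]);h=np.array([-np.cos(a),np.sin(a)]);up=np.array([np.sin(a),np.cos(a)])
    lp=P+16*(np.cos(.07)*h-np.sin(.07)*up)
    th=l-a-.044;u=np.array([np.cos(th),np.sin(th)]);n=np.array([-u[1],u[0]])
    bar=lp+87.45*u
    return dict(th=th,pad=P+56*h+2.5*up,tip=P+64*h,lp=lp,bar=bar,tab=bar+9*u+20*n,tabtop=bar+9*u+36*n)
E
python3 - <<'E'
from h import *
np.set_printoptions(precision=1,suppress=True)
T=ld("top0.npz");S=ld("side0.npz")
ft=lambda a:np.array(a)/[5,4.6]+[225,170]-.4
fs=lambda a:np.array(a)/[5,4.6]+[265,200]-.4
print("side tabtop,tip,keeper",iny0(S,fs([(265,163),(472,82),(275,285)])))
print("top tabtop,tip,keeper", iny0(T,ft([(228,180),(465,345),(285,222)])))
for a in (1.58,1.5,1.4):
  for th in(.15,.25,.35):
    d=latch(a,th+a+.044)
    L=lambda p:m2w([p[0],0,p[1]])
    print(a,th,d["bar"],d["tabtop"],d["tip"],[ ((proj(c,L(d[k]))[0]+.4-o)*[5,4.6]) for k in("tabtop","tip") for c,o in((T,[225,170]),(S,[265,200]))])
E
```

```text
side tabtop,tip,keeper [[ 51.5  -0.  148.4]
 [-43.9  -0.  126. ]
 [ 47.1   0.   62.9]]
top tabtop,tip,keeper [[ 16.5  -0.  300.5]
 [-41.6   0.    0.2]
 [ 14.8   0.  206.6]]
1.58 0.15 [60.5 94. ] [ 64. 131.] [-24.4 129. ] [array([202.7, 172.2]), array([236.2, 207.2]), array([407.8, 304.2]), array([432.1, 100. ])]
1.58 0.25 [ 58.8 102.6] [ 58.6 139.7] [-24.4 129. ] [array([210.6, 177. ]), array([248.7, 186.2]), array([407.8, 304.2]), array([432.1, 100. ])]
1.58 0.35 [ 56.2 111. ] [ 52.3 147.9] [-24.4 129. ] [array([221. , 183.3]), array([263.3, 164.8]), array([407.8, 304.2]), array([432.1, 100. ])]
1.5 0.15 [59.2 93.9] [ 62.7 130.9] [-29.5 128.8] [array([205.7, 174.1]), array([239.2, 205.7]), array([419.8, 312. ]), array([442.8,  94.2])]
1.5 0.25 [ 57.5 102.5] [ 57.3 139.6] [-29.5 128.8] [array([213.6, 178.9]), array([251.6, 184.8]), array([419.8, 312. ]), array([442.8,  94.2])]
1.5 0.35 [ 54.9 110.8] [ 51.  147.7] [-29.5 128.8] [array([224. , 185.3]), array([266.3, 163.4]), array([419.8, 312. ]), array([442.8,  94.2])]
1.4 0.15 [57.7 93.6] [ 61.2 130.5] [-35.9 128.1] [array([209.4, 176.6]), array([242.8, 204.1]), array([434.9, 321.7]), array([455.9,  87.9])]
1.4 0.25 [ 55.9 102.2] [ 55.7 139.3] [-35.9 128.1] [array([217.4, 181.4]), array([255.3, 183.2]), array([434.9, 321.7]), array([455.9,  87.9])]
1.4 0.35 [ 53.3 110.5] [ 49.4 147.4] [-35.9 128.1] [array([227.9, 187.8]), array([269.9, 161.9]), array([434.9, 321.7]), array([455.9,  87.9])]
```

```bash
cat >> h.py <<'E'
from scipy.spatial.transform import Rotation as Ro
def tgtR(tilt): # tool y = mould y, z down; tilt>0 leans tool top to mould +x (deg)
    return Ro.from_matrix(RM@np.diag([-1,1,-1.]))*Ro.from_euler('y',tilt,degrees=True)
def plan(p,tilt,off=167,s=None):
    """turn first (rotvec deg, tool), then shift (mm) in the turned tool's axes, to bring the point off mm ahead of TCP to mould p"""
    if s is None:
        from plant import robot; s=robot.read_state()
    R0=Ro.from_rotvec(s["orientation"]);R1=tgtR(tilt)
    tcp=m2w(p)-R1.apply([0,0,off/1000])
    print("t",round(s["t"],2),"turn",np.degrees((R0.inv()*R1).as_rotvec()).round(1),"then shift",(R1.inv().apply(tcp-s["tool_pos"])*1000).round(1),
      "F mould",(np.array(s["force"])@RM).round(1),"open",round(s["opening"]*1000,1),"gf",round(s["gripper_force"],1))
def where(off=167):
    from plant import robot; s=robot.read_state()
    R=Ro.from_rotvec(s["orientation"]);a=w2m(s["tool_pos"]+R.apply([0,0,off/1000]))
    z=R.apply([0,0,1])@RM
    print("t",round(s["t"],2),"pt mould",a.round(1),"tilt",np.degrees(np.arctan2(-z[0],-z[2])).round(1),"F mould",(np.array(s["force"])@RM).round(1),"open",round(s["opening"]*1000,1),"gf",round(s["gripper_force"],1))
E
python3 - <<'E'
from h import *
d=latch(1.28,.38+1.28+.044);print(d)
n=d["tabtop"]-d["tab"];n/=16;g=d["tab"]+9*n;print("grasp",g)
plan([g[0],0,g[1]+90],0)
plan([g[0]-25,0,g[1]+62],-22)
E
```

```text
{'th': 0.38000000000000017, 'pad': array([-38.66101209, 119.3656762 ]), 'tip': array([-43.34977342, 126.31301506]), 'lp': array([-30.64831042,  79.96985602]), 'bar': array([ 50.56341196, 112.40685108]), 'tab': array([ 51.50298429, 134.31842801]), 'tabtop': array([ 45.56825678, 149.17706218])}
grasp [ 48.16470007 142.67640973]
t 0.1 turn [ -0.1  -0.1 -75.9] then shift [ 205.1 -515.8    4.1] F mould [-0.8  0.1  0.6] open 93.2 gf 0.0
t 0.1 turn [-14.6 -18.7 -74.9] then shift [ 287.9 -515.8  -68.6] F mould [-0.8  0.1  0.6] open 93.2 gf 0.0
```

Emit:
drive_tool(moves=[40,0,0,0,0,0,-8.4,40,0,0,0,0,0,-8.4,40,0,0,0,0,0,-8.4,40,0,0,0,0,0,-8.4,40,0,0,0,0,0,-8.4,40,0,0,0,0,0,-8.4,40,0,0,0,0,0,-8.4,40,0,0,0,0,0,-8.4])

```text
t: 0.9
tool_pos: [0.1954, 0.5671, 0.4041]
orientation: [1.291, -2.863, 0.001]
force: [0.3, -0.4, 0.5]
opening: 0.0406
gripper_force: 0.0
```

Emit:
drive_tool(moves=[40,0,0,0,0,0,-8.4,40,16,-43,0,0,0,0,40,16,-43,0,0,0,0,40,16,-43,0,0,0,0,40,16,-43,0,0,0,0,40,16,-43,0,0,0,0,40,16,-43,0,0,0,0,40,16,-43,0,0,0,0])

```text
t: 1.7
tool_pos: [0.3856, 0.3064, 0.4044]
orientation: [1.489, -2.766, 0.0]
force: [0.6, 0.5, -0.3]
opening: 0.04
gripper_force: 0.0
```

Emit:
drive_tool(moves=[40,18,-43,0,0,0,0,40,18,-43,0,0,0,0,40,18,-43,0,0,0,0,40,18,-43,0,0,0,0,40,18,-42,0,0,0,0,40,0,0,0,0,0,0])

```text
t: 2.3
tool_pos: [0.516, 0.1107, 0.4041]
orientation: [1.481, -2.769, 0.002]
force: [-0.1, 0.3, 0.4]
opening: 0.0398
gripper_force: 0.0
```

```bash
python3 - <<'E'
from h import *
from plant import robot
where()
plan([48.2-25,0,142.7+62],-22)
c=robot.read_camera("side");np.savez("side1.npz",**c)
cv2.imwrite("pics/side1c.png",cv2.resize(c["color"][130:322,265:465,::-1],None,fx=4,fy=3,interpolation=cv2.INTER_CUBIC)) 
E
```

```text
t 2.3 pt mould [ 46.2  -2.4 237.1] tilt 0.1 F mould [0.2 0.3 0.4] open 39.8 gf 0.0
t 2.3 turn [ -0.2 -22.1  -0.5] then shift [96.3  2.3  9.2] F mould [0.2 0.3 0.4] open 39.8 gf 0.0
```

Emit:
drive_tool(moves=[40,0,2,0,0,-7.4,-0.5,40,0,0,0,0,-7.4,0,40,0,0,0,0,-7.3,0,40,45,0,5,0,0,0,40,45,0,4,0,0,0,40,6,0,0,0,0,0,40,0,0,0,0,0,0])

```text
t: 3.05
tool_pos: [0.4636, 0.0776, 0.3699]
orientation: [-1.301, 2.496, 0.225]
force: [0.4, -0.2, 0.9]
opening: 0.0397
gripper_force: 0.0
```

```bash
python3 - <<'E'
from h import *
from plant import robot
where()
plan([48.2,0,142.7],-22)
c=robot.read_camera("side");np.savez("side1.npz",**c)
cv2.imwrite("pics/side1c.png",cv2.resize(c["color"][140:310,265:425,::-1],None,fx=5,fy=3.5,interpolation=cv2.INTER_CUBIC)) 
E
```

```text
t 3.05 pt mould [ 48.1  20.5 213.4] tilt -20.3 F mould [ 0.  -0.4  0.9] open 39.7 gf 0.0
t 3.05 turn [-1.  -1.6 -1.6] then shift [ 31.3 -23.5  65.5] F mould [ 0.  -0.4  0.9] open 39.7 gf 0.0
```

View pics/side1c.png

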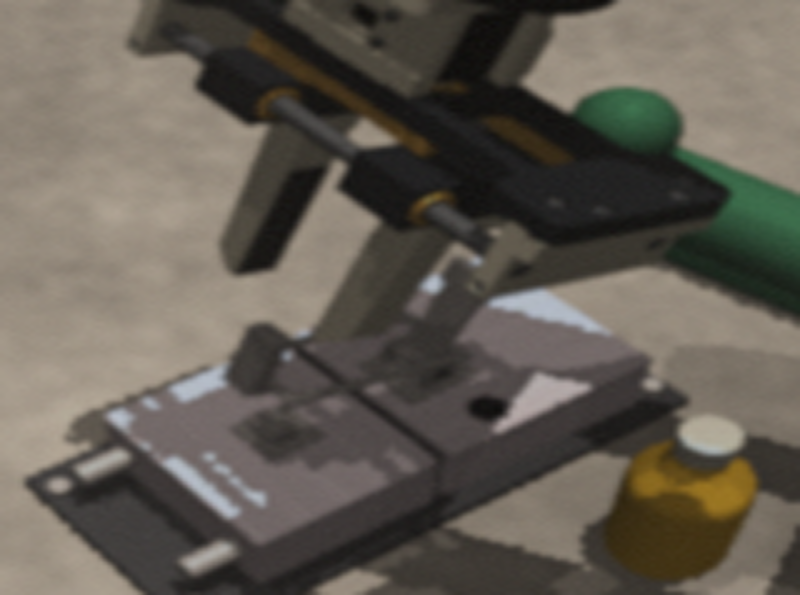

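The open fingers are above the mould at crop (245,265) and (350,330), offset to +y. The tab top is still at (262,330).

```bash
python3 - <<'E'
from h import *
np.set_printoptions(precision=1,suppress=True)
T=ld("top0.npz");S=ld("side0.npz")
ft=lambda a:np.array(a)/[5,4.6]+[225,170]-.4
fs=lambda a:np.array(a)/[5,4.6]+[265,200]-.4
print("tri tabtop",w2m(tri(T,ft((232,182)),S,fs((268,160)))))
print("tri tip",w2m(tri(T,ft((465,343)),S,fs((472,82)))))
for n,c in(("T",T),("S",S)):
    rows=range(200,222) if n=="T" else range(228,258,2)
    u0,u1=(262,286) if n=="T" else (308,330)
    d=c["depth"];pts=[]
    for v in rows:
        for u in range(u0,u1):
            if d[v,u]>0:
                p=cv2.undistortPoints(np.float64([[[u,v]]]),c["mtx"],c["dist_coeffs"])[0,0]
                pts.append(w2m((np.array([*p,1])*d[v,u]-c["t"])@c["R"]))
    pts=np.array(pts);k=pts[(pts[:,2]>115)&(abs(pts[:,1])<12)];print(n,len(k),k[np.argsort(-k[:,2])][::max(1,len(k)//14)])
for a,th in((1.28,.38),(1.4,.38),(1.4,.3)):print(latch(a,th+a+.044)["tabtop"],latch(a,th+a+.044)["tip"])
E
```

```text
tri tabtop [ 49.4  -2.1 146.5]
tri tip [-47.5  -0.9 121.9]
T 72 [[ 49.2   1.  147. ]
 [ 46.    2.8 145.8]
 [ 49.1  -1.4 145.6]
 [ 50.8   8.1 145.2]
 [ 48.    6.1 144.9]
 [ 45.3   4.2 144.2]
 [ 52.7   2.9 143.9]
 [ 47.5   1.4 143.5]
 [ 47.    5.1 143.1]
 [ 44.8  -0.6 142.7]
 [ 44.2  -5.4 141.8]
 [ 54.3   7.7 140.7]
 [ 57.3  -0.  133.1]
 [ 61.5   0.9 121.5]
 [ 63.1  -5.7 115.6]]
S 86 [[ 47.4   4.2 146.8]
 [ 51.2   6.3 146.5]
 [ 52.5  -0.5 145.9]
 [ 49.4  -4.6 144.8]
 [ 52.1   7.5 142.8]
 [ 52.2   4.8 140. ]
 [ 52.2   7.6 137.3]
 [ 58.3  -4.3 135.1]
 [ 58.2  -1.5 132.2]
 [ 51.3   6.5 129.4]
 [ 55.5   6.3 126.9]
 [ 57.9   6.6 123.2]
 [ 63.8   0.  120.9]
 [ 62.   -5.5 119.1]
 [ 64.5  -5.2 115.6]]
[ 45.6 149.2] [-43.3 126.3]
[ 47.4 149.7] [-35.9 128.1]
[ 52.7 143.4] [-35.9 128.1]
```

```bash
python3 - <<'E'
from h import *
plan([51-.34*40,0,138.5+.94*40],-20)
E
```

```text
t 3.1 turn [-1.1  0.4 -1.6] then shift [ 22.6 -22.9  31.9] F mould [0.3 0.3 1.5] open 40.1 gf 0.0
```

Emit:
drive_tool(moves=[40,0,0,0,-1.1,0.4,-1.6,40,12,-12,0,0,0,0,40,11,-11,0,0,0,0,40,0,0,16,0,0,0,40,0,0,16,0,0,0,40,0,0,0,0,0,0])

```text
t: 3.7
tool_pos: [0.4764, 0.0792, 0.3365]
orientation: [-1.319, 2.524, 0.212]
force: [-0.9, 0.4, -0.4]
opening: 0.0397
gripper_force: 0.0
```

```bash
python3 - <<'E'
from h import *
where()
plan([51,0,138.5],-20)
E
```

```text
t 3.7 pt mould [ 51.2  11.8 178.1] tilt -18.4 F mould [-0.1  1.  -0.4] open 39.7 gf 0.0
t 3.7 turn [-0.7 -1.6 -1.5] then shift [ 18.4 -13.6  37. ] F mould [-0.1  1.  -0.4] open 39.7 gf 0.0
```

```bash
python3 - <<'E'
from h import *
from plant import robot
s=robot.read_state();print(s["q"].round(3),s["dq"].round(3))
plan([51-.34*40,0,138.5+.94*40],-20)
E
```

```text
[-0.049 -0.259  2.005  0.287  1.233 -2.656] [-0.006 -0.028 -0.022  0.     0.038 -0.   ]
t 3.7 turn [-0.7 -1.6 -1.5] then shift [ 18.3 -13.6  -2.9] F mould [-0.1  1.  -0.4] open 39.7 gf 0.0
```

Emit:
drive_tool(moves=[40,0,0,0,0,0,0])

```text
t: 3.8
tool_pos: [0.4769, 0.079, 0.3388]
orientation: [-1.318, 2.521, 0.21]
force: [0.3, 0.4, 0.6]
opening: 0.0403
gripper_force: 0.0
```

```bash
python3 - <<'E'
from h import *
from plant import robot
s=robot.read_state();print(s["q"].round(3),s["dq"].round(3))
plan([51-.34*40,0,138.5+.94*40],-20)
E
```

```text
[-0.049 -0.262  2.003  0.287  1.234 -2.656] [-0.003 -0.017 -0.012  0.001  0.001  0.001]
t 3.8 turn [-0.8 -1.5 -1.5] then shift [ 19.2 -13.2  -0.8] F mould [ 0.5 -0.   0.6] open 40.3 gf 0.0
```

Joint 6 is at its range limit, so I'll use the opposite half turn.

Emit:
drive_tool(moves=[40,0,0,-40,0,0,0,40,0,0,0,0,0,8.5,40,0,0,0,0,0,8.5,40,0,0,0,0,0,8.5,40,0,0,0,0,0,8.5,40,0,0,0,0,0,8.5,40,0,0,0,0,0,8.5,40,0,0,0,0,0,8.5])

```text
t: 4.6
tool_pos: [0.4695, 0.0686, 0.3782]
orientation: [0.118, 2.932, 0.401]
force: [-0.4, -0.2, -0.7]
opening: 0.04
gripper_force: 0.0
```

Emit:
drive_tool(moves=[40,0,0,0,0,0,8.5,40,0,0,0,0,0,8.5,40,0,0,0,0,0,8.5,40,0,0,0,0,0,8.5,40,0,0,0,0,0,8.5,40,0,0,0,0,0,8.5,40,0,0,0,0,0,8.5,40,0,0,0,0,0,8.5])

```text
t: 5.4
tool_pos: [0.4695, 0.0686, 0.3782]
orientation: [-1.835, -2.497, -0.508]
force: [-0.6, -0.3, 1.2]
opening: 0.0401
gripper_force: 0.0
```

Emit:
drive_tool(moves=[40,0,0,0,0,0,8.5,40,0,0,0,0,0,8.5,40,0,0,0,0,0,8.5,40,0,0,0,0,0,8.5,40,0,0,0,0,0,8.5,40,0,0,0,0,0,8.5,40,0,0,0,0,0,0])

```text
t: 6.1
tool_pos: [0.4695, 0.0686, 0.378]
orientation: [-2.614, -1.407, -0.439]
force: [-0.5, 0.3, -0.3]
opening: 0.0398
gripper_force: 0.0
```

```bash
sed -i "s/np.diag(\[-1,1,-1.\])/np.diag([1,-1,-1.])/; s/from_euler('y',tilt/from_euler('y',-tilt/" h.py; python3 - <<'E'
from h import *
from plant import robot
s=robot.read_state();print(s["q"].round(3))
where()
plan([51-.34*40,0,138.5+.94*40],-20)
E
```

```text
[-0.074 -0.317  1.975  0.285  1.318  0.461]
t 6.1 pt mould [ 39.1  11.  219.8] tilt -18.6 F mould [-0.1  0.6 -0.3] open 39.8 gf 0.0
t 6.1 turn [ 0.9  1.4 -0.1] then shift [-20.6  13.6  40.4] F mould [-0.1  0.6 -0.3] open 39.8 gf 0.0
```

Emit:
drive_tool(moves=[40,0,0,0,0.9,1.4,-0.1,40,-20,13,0,0,0,0,40,0,0,40,0,0,0,40,0,0,0,0,0,0,40,0,0,0,0,0,0])

```text
t: 6.6
tool_pos: [0.4771, 0.0575, 0.3325]
orientation: [-2.582, -1.406, -0.453]
force: [-0.4, -0.2, 0.9]
opening: 0.0403
gripper_force: 0.0
```

```bash
python3 - <<'E'
from h import *
from plant import robot
where()
plan([51,0,138.5],-20)
E
```

```text
t 6.6 pt mould [ 37.6   1.8 175.5] tilt -19.9 F mould [-0.4  0.2  0.9] open 40.3 gf 0.0
t 6.6 turn [-0.2  0.1  0.3] then shift [-0.3  1.3 39.3] F mould [-0.4  0.2  0.9] open 40.3 gf 0.0
```

Descend and close gently.

Emit:
drive_tool(moves=[40,0,2,10,0,0,0,40,0,0,10,0,0,0,40,0,0,10,0,0,0,40,0,0,9,0,0,0,40,0,0,0,0,0,0], grip_force=4)

```text
t: 7.1
tool_pos: [0.4857, 0.0681, 0.2939]
orientation: [-2.583, -1.403, -0.451]
force: [0.1, -0.2, 0.1]
opening: 0.04
gripper_force: 0.0
```

```bash
python3 - <<'E'
from h import *
from plant import robot
where()
c=robot.read_camera("side");np.savez("side2.npz",**c)
cv2.imwrite("pics/side2c.png",cv2.resize(c["color"][150:310,265:425,::-1],None,fx=5,fy=3.7,interpolation=cv2.INTER_CUBIC)) 
E
```

```text
t 7.1 pt mould [ 51.1   0.5 136.9] tilt -19.9 F mould [-0.1 -0.1  0.1] open 40.0 gf 0.0
```

View pics/side2c.png

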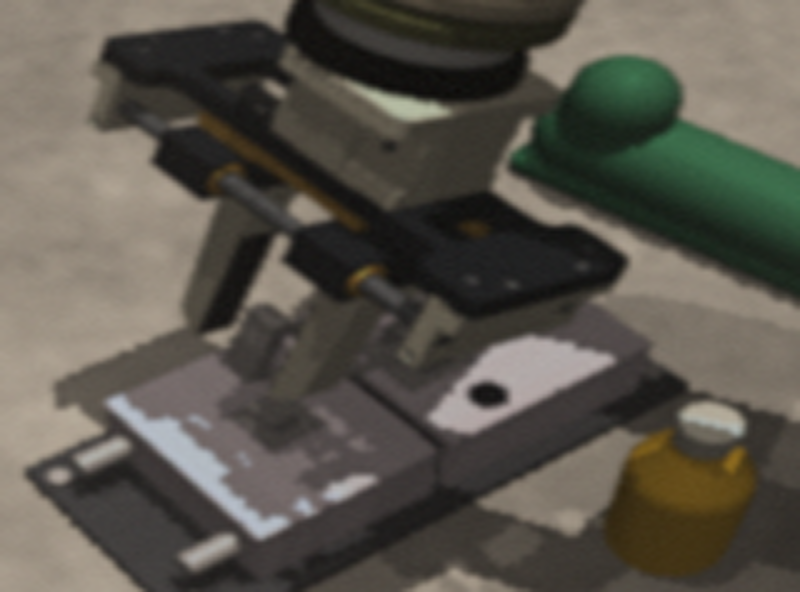

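The fingers, with tips at crop (205,325) and (290,395), straddle the tab at (262,340). I'll close on it.

Emit:
drive_tool(moves=[10,0,0,0,0,0,0,10,0,0,0,0,0,0,10,0,0,0,0,0,0,10,0,0,0,0,0,0], grip_force=4)

```text
t: 7.55
tool_pos: [0.4862, 0.0678, 0.296]
orientation: [-2.584, -1.402, -0.455]
force: [-2.3, 2.7, 0.6]
opening: 0.0162
gripper_force: 4.0
```

```bash
python3 - <<'E'
from h import *
where()
# path: open lever to stop, keeping loop angle rel lever, then lower
for a,th in((1.3,.35),(1.58,.35-.2),(1.58,.35),(1.58,.1),(1.58,-.1),(1.58,-.27),(1.3,-.26),(1.15,-.26)):
    d=latch(a,th+a+.044);n=np.array([-np.sin(th),np.cos(th)]);print(a,th,d["bar"].round(1),"grasp",(d["tab"]+9*n).round(1))
E
```

```text
t 7.55 pt mould [ 51.4  -0.4 139.1] tilt -20.0 F mould [1.  3.4 0.6] open 16.2 gf 4.0
1.3 0.35 [ 51.8 110.1] grasp [ 50.3 140.4]
1.58 0.14999999999999997 [60.5 94. ] grasp [ 65.1 124.1]
1.58 0.35 [ 56.2 111. ] grasp [ 54.7 141.3]
1.58 0.1 [61.  89.7] grasp [ 67.1 119.5]
1.58 -0.1 [61.  72.2] grasp [ 72.9 100.2]
1.58 -0.27 [58.3 57.6] grasp [74.7 83.2]
1.3 -0.26 [54.2 57.6] grasp [70.3 83.3]
1.15 -0.26 [52.  56.6] grasp [68.1 82.3]
```

Emit:
drive_tool(moves=[10,1,-0.5,0,0,0,0,10,1,0,0,0,0,0,10,1,0,0,0,0,0,10,1,0,0,0,0,0,10,1,0,0,0,0,0,10,0,0,0,0,0,0])

```text
t: 8.15
tool_pos: [0.4883, 0.0719, 0.2973]
orientation: [-2.584, -1.403, -0.454]
force: [-1.6, -3.3, -2.8]
opening: 0.0155
gripper_force: 4.0
```

```bash
python3 - <<'E'
from h import *
where()
E
```

```text
t 8.15 pt mould [ 55.9   0.  140.3] tilt -20.0 F mould [-3.6 -0.4 -2.8] open 15.5 gf 4.0
```

Emit:
drive_tool(moves=[10,8.2,0,4.4,0,-2.5,0,10,8.4,0,4.4,0,-2.5,0,10,8.4,0,4.4,0,-2.5,0,10,8.4,0,4.4,0,-2.5,0,10,8.4,0,4.4,0,-2.5,0,10,0,0,0,0,0,0])

```text
t: 8.75
tool_pos: [0.514, 0.1116, 0.2873]
orientation: [-2.7, -1.468, -0.177]
force: [-0.3, -1.1, -0.3]
opening: 0.0163
gripper_force: 4.0
```

```bash
python3 - <<'E'
from h import *
where()
E
```

```text
t 8.75 pt mould [6.800e+01 1.000e-01 1.217e+02] tilt -7.5 F mould [-1.1 -0.4 -0.3] open 16.3 gf 4.0
```

Emit:
drive_tool(moves=[10,8.5,0,4.4,0,-2.5,0,10,8.5,0,4.4,0,-2.5,0,10,8.5,0,4.4,0,-2.5,0,10,8.5,0,4.4,0,-2.5,0,10,8.5,0,4.4,0,-2.5,0,10,0,0,0,0,0,0])

```text
t: 9.35
tool_pos: [0.5374, 0.1474, 0.2668]
orientation: [2.723, 1.48, -0.119]
force: [1.0, -1.2, -0.8]
opening: 0.0163
gripper_force: 4.0
```

```bash
python3 - <<'E'
from h import *
from plant import robot
where()
c=robot.read_camera("side");np.savez("side3.npz",**c)
cv2.imwrite("pics/side3c.png",cv2.resize(c["color"][190:310,265:405,::-1],None,fx=5,fy=5,interpolation=cv2.INTER_CUBIC)) 
E
```

```text
t 9.35 pt mould [7.450e+01 1.000e-01 1.004e+02] tilt 5.0 F mould [-0.4 -1.5 -0.8] open 16.3 gf 4.0
```

View pics/side3c.png

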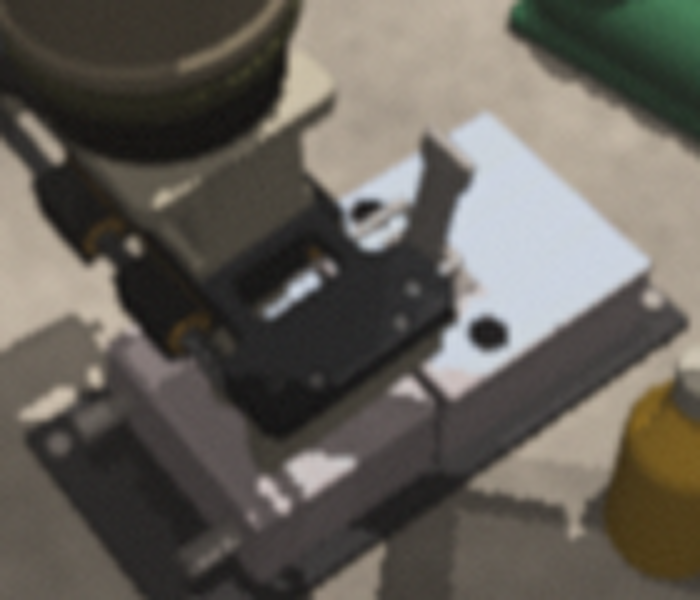

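The lever tip is at crop (448,150), nearly upright. I can't tell from this whether it is at the stop, so I'll probe with a small pull.

Emit:
drive_tool(moves=[10,0,0,0,0,0,0,10,0.5,0,0,0,0,0,10,0.5,0,0,0,0,0,10,0,0,0,0,0,0], grip_force=10)

```text
t: 9.8
tool_pos: [0.5375, 0.1473, 0.267]
orientation: [2.723, 1.478, -0.119]
force: [-0.5, 1.1, -0.7]
opening: 0.016
gripper_force: 10.0
```

Emit:
drive_tool(moves=[10,0.5,0,0,0,0,0,10,0.5,0,0,0,0,0,10,0,0,0,0,0,0])

```text
t: 10.1
tool_pos: [0.5378, 0.1479, 0.2664]
orientation: [2.722, 1.478, -0.123]
force: [-2.7, -4.2, 0.1]
opening: 0.0163
gripper_force: 10.0
```

```bash
python3 - <<'E'
from h import *
where()
E
```

```text
t 10.1 pt mould [ 74.7   0.  100. ] tilt 5.1 F mould [-5.   0.   0.1] open 16.3 gf 10.0
```

Emit:
drive_tool(moves=[10,0.5,0,0,0,0,0,10,0.5,0,0,0,0,0,10,0,0,0,0,0,0])

```text
t: 10.4
tool_pos: [0.5384, 0.1489, 0.2663]
orientation: [2.722, 1.478, -0.122]
force: [-2.1, -3.9, 1.3]
opening: 0.0159
gripper_force: 10.0
```

```bash
python3 - <<'E'
from h import *
where()
E
```

```text
t 10.4 pt mould [ 75.9   0.  100. ] tilt 5.1 F mould [-4.5 -0.4  1.3] open 15.9 gf 10.0
```

Emit:
drive_tool(moves=[10,0.5,0,0,0,0,0,10,0.5,0,0,0,0,0,10,0,0,0,0,0,0])

```text
t: 10.7
tool_pos: [0.5391, 0.15, 0.2664]
orientation: [2.723, 1.478, -0.121]
force: [-2.3, -4.0, 0.5]
opening: 0.0162
gripper_force: 10.0
```

Emit:
drive_tool(moves=[10,0.5,0,0,0,0,0,10,0.5,0,0,0,0,0,10,0,0,0,0,0,0])

```text
t: 11.0
tool_pos: [0.5394, 0.1505, 0.2661]
orientation: [2.722, 1.478, -0.123]
force: [-4.0, -8.2, 0.1]
opening: 0.0161
gripper_force: 10.0
```

```bash
python3 - <<'E'
from h import *
where()
E
```

```text
t 11.0 pt mould [77.6  0.1 99.7] tilt 5.1 F mould [-9.1 -1.1  0.1] open 16.1 gf 10.0
```

Emit:
drive_tool(moves=[10,-0.3,0,0,0,0,0,10,8.5,0,4.4,0,-2.5,0,10,8.5,0,4.4,0,-2.5,0,10,0,0,0,0,0,0], grip_force=6)

```text
t: 11.4
tool_pos: [0.5482, 0.1643, 0.2549]
orientation: [2.679, 1.456, -0.239]
force: [-2.6, -6.7, -1.2]
opening: 0.0157
gripper_force: 6.0
```

```bash
python3 - <<'E'
from h import *
where()
E
```

```text
t 11.4 pt mould [79.5  0.2 90.5] tilt 10.2 F mould [-7.1 -1.5 -1.2] open 15.7 gf 6.0
```

Emit:
drive_tool(moves=[10,8.3,0,4.4,0,-2.5,0,10,8.4,0,4.4,0,-2.5,0,10,0,0,0,0,0,0])

```text
t: 11.7
tool_pos: [0.5563, 0.1768, 0.2431]
orientation: [2.633, 1.432, -0.349]
force: [0.3, -6.0, -0.4]
opening: 0.0155
gripper_force: 6.0
```

```bash
python3 - <<'E'
from h import *
from plant import robot
where()
c=robot.read_camera("side");np.savez("side4.npz",**c)
T=robot.read_camera("top");np.savez("top4.npz",**T)
a=cv2.resize(c["color"][205:310,275:385,::-1],None,fx=3.6,fy=3.6,interpolation=cv2.INTER_CUBIC)
b=cv2.resize(T["color"][170:275,235:345,::-1],None,fx=3.6,fy=3.6,interpolation=cv2.INTER_CUBIC)
cv2.imwrite("pics/both4.png",np.hstack([a,b])) 
E
```

```text
t 11.7 pt mould [80.4  0.2 81.9] tilt 15.1 F mould [-4.8 -3.5 -0.4] open 15.5 gf 6.0
```

View pics/both4.png

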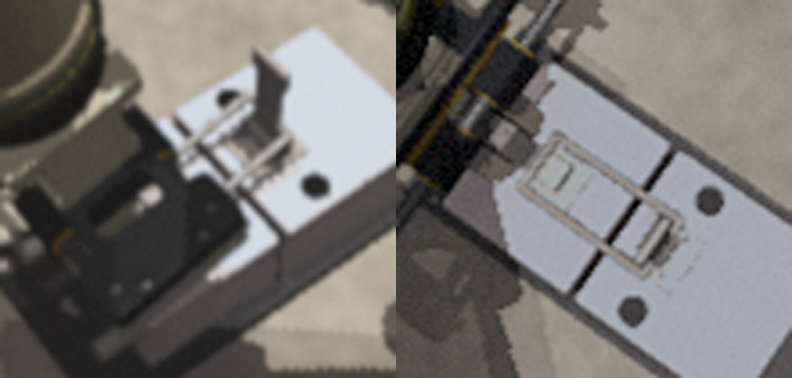

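The loop is lowered: the bar sits beyond the keeper, at about (545,165) in the right half of the picture, with no vertical contact force. I'll lower it slightly, then draw it back under the nose.

Emit:
drive_tool(moves=[10,0.2,0,0.7,0,0,0,10,0.2,0,0.7,0,0,0,10,0,0,0,0,0,0])

```text
t: 12.1
tool_pos: [0.5563, 0.1764, 0.243]
orientation: [2.635, 1.43, -0.346]
force: [-1.4, -2.4, 0.9]
opening: 0.0161
gripper_force: 6.0
```

```bash
python3 - <<'E'
from h import *
where()
E
```

```text
t 12.1 pt mould [80.4 -0.1 81.6] tilt 14.9 F mould [-2.8 -0.2  0.9] open 16.1 gf 6.0
```

Emit:
drive_tool(moves=[10,-1,0,0.3,0,0,0,10,-1,0,0.3,0,0,0,10,-1,0,0.3,0,0,0,10,0,0,0,0,0,0])

```text
t: 12.5
tool_pos: [0.5548, 0.1742, 0.2429]
orientation: [2.635, 1.431, -0.345]
force: [3.2, 4.7, -0.6]
opening: 0.0162
gripper_force: 6.0
```

```bash
python3 - <<'E'
from h import *
where()
E
```

```text
t 12.5 pt mould [78.  -0.1 81.5] tilt 14.9 F mould [ 5.7 -0.1 -0.6] open 16.2 gf 6.0
```

Emit:
drive_tool(moves=[10,-1,0,0.3,0,0,0,10,-1,0,0.3,0,0,0,10,0,0,0,0,0,0])

```text
t: 12.8
tool_pos: [0.5535, 0.1723, 0.2426]
orientation: [2.634, 1.431, -0.346]
force: [3.1, 4.0, -1.1]
opening: 0.0162
gripper_force: 6.0
```

```bash
python3 - <<'E'
from h import *
where()
E
```

```text
t 12.8 pt mould [75.5 -0.1 81.2] tilt 15.0 F mould [ 5.1 -0.4 -1.1] open 16.2 gf 6.0
```

Emit:
drive_tool(moves=[10,-1,0,0.3,0,0,0,10,0,0,0,0,0,0])

```text
t: 13.0
tool_pos: [0.5529, 0.1713, 0.2424]
orientation: [2.634, 1.43, -0.347]
force: [1.4, 3.7, -0.5]
opening: 0.0161
gripper_force: 6.0
```

Emit:
drive_tool(moves=[10,-1,0,0.3,0,0,0,10,0,0,0,0,0,0])

```text
t: 13.2
tool_pos: [0.5524, 0.1705, 0.2425]
orientation: [2.634, 1.43, -0.346]
force: [2.5, 5.0, 0.1]
opening: 0.0159
gripper_force: 6.0
```

```bash
python3 - <<'E'
from h import *
where()
E
```

```text
t 13.2 pt mould [73.4 -0.1 81.2] tilt 15.0 F mould [5.6 0.6 0.1] open 15.9 gf 6.0
```

Emit:
drive_tool(moves=[10,-1,0,0.3,0,0,0,10,0,0,0,0,0,0])

```text
t: 13.4
tool_pos: [0.552, 0.17, 0.2427]
orientation: [2.635, 1.431, -0.345]
force: [4.6, 6.6, 0.2]
opening: 0.0159
gripper_force: 6.0
```

```bash
python3 - <<'E'
from h import *
from plant import robot
where()
T=robot.read_camera("top");c=robot.read_camera("side")
a=cv2.resize(c["color"][205:310,275:385,::-1],None,fx=3.6,fy=3.6,interpolation=cv2.INTER_CUBIC)
b=cv2.resize(T["color"][190:265,260:335,::-1],None,fx=5.04,fy=5.04,interpolation=cv2.INTER_CUBIC)
cv2.imwrite("pics/both5.png",np.hstack([a,b])) 
E
```

```text
t 13.4 pt mould [72.9 -0.1 81.3] tilt 14.9 F mould [ 8.  -0.2  0.2] open 15.9 gf 6.0
```

View pics/both5.png

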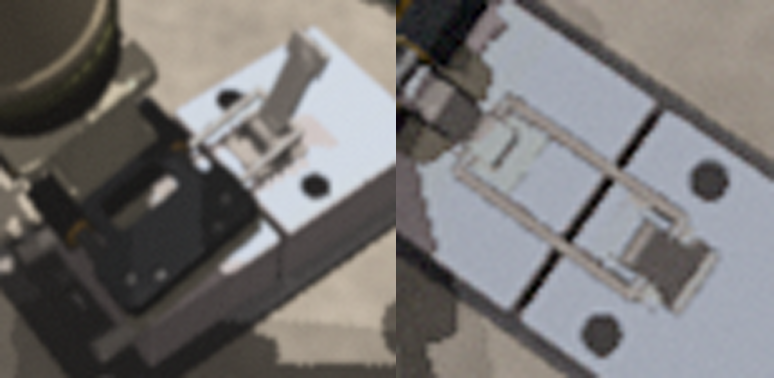

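Force has risen to 8 N against the catching face. The lever has swung to about 1.1 and the bar is now hidden under the nose. I'll release and retreat.

Emit:
drive_tool(moves=[40,0,0,0,0,0,0,40,0,0,0,0,0,0,40,0,0,0,0,0,0,40,0,0,-20,0,0,0,40,0,0,-30,0,0,0,40,0,0,-40,0,0,0,40,0,0,-30,0,0,0,0,0,0,0,0,0,0])

```text
t: 14.3
tool_pos: [0.5702, 0.1961, 0.3638]
orientation: [2.634, 1.429, -0.336]
force: [-0.8, -0.0, -0.3]
opening: 0.0355
gripper_force: 0.0
```

```bash
python3 - <<'E'
from h import *
from plant import robot
where(186)
T=robot.read_camera("top");c=robot.read_camera("side");np.savez("side6.npz",**c);np.savez("top6.npz",**T)
a=cv2.resize(c["color"][205:310,275:385,::-1],None,fx=3.6,fy=3.6,interpolation=cv2.INTER_CUBIC)
b=cv2.resize(T["color"][190:265,260:335,::-1],None,fx=5.04,fy=5.04,interpolation=cv2.INTER_CUBIC)
cv2.imwrite("pics/both6.png",np.hstack([a,b]))
for a in (1.1,1.0): print(latch(a,0)["pad"].round(1))
L=latch(1.1,0)["pad"];plan([L[0]+15,0,L[1]+50],0,186)
E
```

```text
t 14.3 pt mould [100.5  -1.9 183.8] tilt 14.7 F mould [-0.5  0.7 -0.3] open 35.5 gf 0.0
[-48.2 116. ]
[-53.2 113.5]
t 14.4 turn [ 0.  15.   0.1] then shift [-179.4   -0.2    6.5] F mould [-0.2  0.3 -0.6] open 28.8 gf 0.0
```

View pics/both6.png

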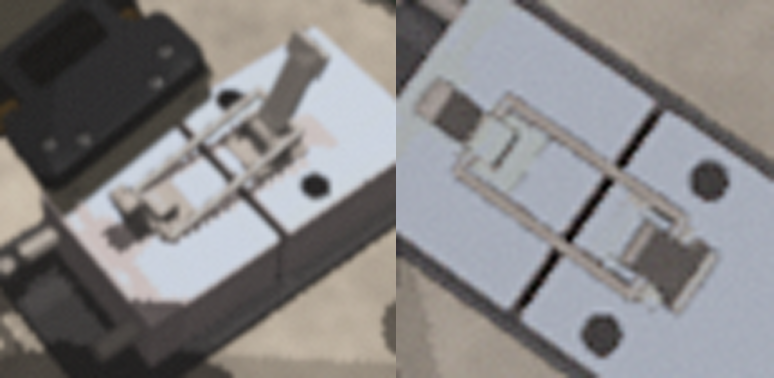

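Released: the loop lies low with the bar under the nose at about (485,150) in the right half of the picture, and the lever is at about 1.1. Now I'll go above the lever with the fingers closed.

Emit:
drive_tool(moves=[0,0,0,0,0,7.5,0,0,0,0,0,0,7.5,0,0,-45,0,0,0,0,0,0,-45,0,0,0,0,0,0,-45,0,0,0,0,0,0,-44,0,6,0,0,0,0,0,0,0,0,0,0])

```text
t: 15.1
tool_pos: [0.4677, 0.042, 0.3484]
orientation: [-2.762, -1.492, 0.012]
force: [-0.3, 0.5, 0.1]
opening: 0.0003
gripper_force: 0.0
```

```bash
python3 - <<'E'
from h import *
where(186)
P=np.array([-25,65.])
for a in(1.25,1.1,.9,.7,.5,.35,.25,.15,.08,0):
    h=np.array([-np.cos(a),np.sin(a)]);up=np.array([np.sin(a),np.cos(a)]);C=P+54*h+2.5*up;print(a,(C+[7.5,0]).round(1))
E
```

```text
t 15.1 pt mould [-38.5   1.7 162.4] tilt 0.3 F mould [0.2 0.5 0.1] open 0.3 gf 0.0
1.25 [-32.2 117. ]
1.1 [-39.8 114.3]
0.9 [-49.1 108.9]
0.7 [-57.2 101.7]
0.5 [-63.7  93.1]
0.35 [-67.4  85.9]
0.25 [-69.2  80.8]
0.15 [-70.5  75.5]
0.08 [-71.1  71.8]
0 [-71.5  67.5]
```

Emit:
drive_tool(moves=[0,9,2,20,0,0,0,0,0,0,28,0,0,0,0,0,0,0,0,0,0,0,-5,0,0,0,0,0,0,-5,0,1,0,0,0,0,-3,0,2,0,0,0,0,0,0,0,0,0,0])

```text
t: 15.8
tool_pos: [0.4708, 0.0405, 0.3021]
orientation: [2.761, 1.498, 0.001]
force: [0.6, -0.0, 0.7]
opening: 0.0005
gripper_force: 0.1
```

```bash
python3 - <<'E'
from h import *
where(186)
E
```

```text
t 15.8 pt mould [-36.9  -2.9 116.1] tilt -0.0 F mould [ 0.3 -0.5  0.7] open 0.5 gf 0.1
```

Emit:
drive_tool(moves=[0,-2,-3,1,0,0,0,0,-3,0,2,0,0,0,0,-3,0,2,0,0,0,0,0,0,0,0,0,0])

```text
t: 16.2
tool_pos: [0.464, 0.0356, 0.2969]
orientation: [2.761, 1.499, 0.001]
force: [2.2, 1.3, 4.1]
opening: 0.0003
gripper_force: 1.9
```

```bash
python3 - <<'E'
from h import *
where(186)
E
```

```text
t 16.2 pt mould [-4.480e+01  1.000e-01  1.109e+02] tilt -0.0 F mould [ 2.3 -1.2  4.1] open 0.3 gf 1.9
```

Emit:
drive_tool(moves=[0,-4,0,3,0,0,0,0,-4,0,3,0,0,0,0,-4,0,4,0,0,0,0,-3,0,4,0,0,0,0,-3,0,4,0,0,0,0,0,0,0,0,0,0])

```text
t: 16.8
tool_pos: [0.4541, 0.0206, 0.2784]
orientation: [-2.761, -1.499, -0.001]
force: [2.5, 2.4, 2.2]
opening: 0.0006
gripper_force: 1.4
```

```bash
python3 - <<'E'
from h import *
where(186)
E
```

```text
t 16.8 pt mould [-62.7   0.3  92.4] tilt -0.0 F mould [ 3.3 -0.8  2.2] open 0.6 gf 1.4
```

Emit:
drive_tool(moves=[0,-2,0,4,0,0,0,0,-2,0,4,0,0,0,0,-1,0,4,0,0,0,0,0,0,0,0,0,0])

```text
t: 17.2
tool_pos: [0.4504, 0.0162, 0.2649]
orientation: [-2.76, -1.498, 0.005]
force: [0.4, 0.4, 1.0]
opening: 0.0005
gripper_force: 0.1
```

```bash
python3 - <<'E'
from h import *
from plant import robot
where(186)
T=robot.read_camera("top");c=robot.read_camera("side")
a=cv2.resize(c["color"][205:310,275:385,::-1],None,fx=3.6,fy=3.6,interpolation=cv2.INTER_CUBIC)
b=cv2.resize(T["color"][190:265,260:335,::-1],None,fx=5.04,fy=5.04,interpolation=cv2.INTER_CUBIC)
cv2.imwrite("pics/both7.png",np.hstack([a,b]))
E
```

```text
t 17.2 pt mould [-68.9   1.6  78.9] tilt 0.1 F mould [ 0.6 -0.1  1. ] open 0.5 gf 0.1
```

Force has dropped, so the lever has probably passed dead centre. I'll move down gently to check.

Emit:
drive_tool(moves=[0,0,1,3,0,0,0,0,-1,0,2,0,0,0,0,0,0,0,0,0,0])

```text
t: 17.6
tool_pos: [0.4511, 0.015, 0.2606]
orientation: [-2.76, -1.498, 0.003]
force: [-0.0, -0.1, 1.4]
opening: 0.0007
gripper_force: 0.0
```

```bash
python3 - <<'E'
from h import *
where(186)
E
```

```text
t 17.6 pt mould [-69.3   0.1  74.6] tilt 0.1 F mould [-0.1 -0.   1.4] open 0.7 gf 0.0
```

Force is near zero at z=74.6, so the lever has left the fingertip. I'll retreat and measure with depth.

Emit:
drive_tool(moves=[0,0,0,-40,0,0,0,0,0,0,-50,0,0,0,0,40,0,-50,0,0,0,0,45,0,-40,0,0,0,0,45,0,0,0,0,0,0,45,0,0,0,0,0,0,0,0,0,0,0,0])

```text
t: 18.3
tool_pos: [0.5395, 0.1518, 0.422]
orientation: [-2.757, -1.502, 0.003]
force: [-0.4, -1.5, -0.2]
opening: 0.0006
gripper_force: 0.0
```

```bash
cat > meas.py <<'E'
from h import *
from plant import robot
np.set_printoptions(precision=1,suppress=True)
where(186)
for n in("top","side"):
    c=robot.read_camera(n);np.savez(n+"8.npz",**c);d=c["depth"]
    v,u=np.mgrid[0:400,0:640];p=cv2.undistortPoints(np.float64(np.c_[u.ravel(),v.ravel()])[:,None],c["mtx"],c["dist_coeffs"])[:,0]
    X=w2m((np.c_[p,np.ones(len(p))]*d.reshape(-1,1)-c["t"])@c["R"]);ok=d.ravel()>0
    for x0 in list(range(-100,90,8)):
        k=X[ok&(abs(X[:,1])<7)&(X[:,0]>=x0)&(X[:,0]<x0+8)&(X[:,2]>40)]
        if len(k):print(n,x0,len(k),"zmed",np.median(k[:,2]).round(1),"max",k[:,2].max().round(1),end=" | ")
    print()
    # gap profile along x at y=-35 and +35
    for y in(-40,40):
        xs=np.arange(-14,16,1.);P=np.array([m2w([x,y,53]) for x in xs]);q=proj(c,P)
        g=cv2.remap(cv2.cvtColor(c["color"],cv2.COLOR_RGB2GRAY),q[:,0].astype(np.float32)[None],q[:,1].astype(np.float32)[None],1)[0]
        c0=ld(n+"0.npz");g0=cv2.remap(cv2.cvtColor(c0["color"],cv2.COLOR_RGB2GRAY),q[:,0].astype(np.float32)[None],q[:,1].astype(np.float32)[None],1)[0]
        print(n,y,"dark mm before/after",(1-np.clip(g0/np.percentile(g0,80),0,1)).sum().round(1),(1-np.clip(g/np.percentile(g,80),0,1)).sum().round(1))
E
python3 meas.py
```

```text
t 18.3 pt mould [ 93.6   1.1 236. ] tilt 0.0 F mould [-1.5 -0.5 -0.2] open 0.6 gf 0.0
top -100 31 zmed 51.9 max 53.9 | top -92 31 zmed 53.9 max 67.4 | top -84 33 zmed 66.8 max 69.2 | top -76 31 zmed 66.4 max 68.7 | top -68 31 zmed 66.4 max 68.4 | top -60 32 zmed 66.4 max 68.3 | top -52 31 zmed 66.8 max 70.1 | top -44 32 zmed 66.5 max 69.2 | top -36 31 zmed 66.1 max 68.4 | top -28 31 zmed 69.3 max 72.0 | top -20 23 zmed 54.3 max 68.1 | top -12 31 zmed 53.5 max 57.4 | top -4 1971 zmed 636.3 max 663.3 | top 4 3247 zmed 643.2 max 663.8 | top 12 1038 zmed 662.1 max 663.9 | top 20 837 zmed 662.1 max 663.8 | top 28 283 zmed 661.9 max 663.3 | top 36 39 zmed 64.7 max 661.2 | top 44 871 zmed 645.8 max 653.1 | top 52 1268 zmed 648.7 max 653.9 | top 60 243 zmed 650.1 max 653.4 | top 68 131 zmed 348.5 max 366.0 | top 76 28 zmed 52.4 max 53.7 | top 84 39 zmed 241.4 max 295.5 | 
top -40 dark mm before/after 4.4 1.1
top 40 dark mm before/after 4.2 1.4
side -100 12 zmed 53.7 max 55.0 | side -92 8 zmed 67.7 max 68.9 | side -84 26 zmed 67.7 max 69.7 | side -76 29 zmed 66.5 max 69.1 | side -68 28 zmed 67.0 max 68.8 | side -60 30 zmed 66.9 max 70.2 | side -52 28 zmed 66.7 max 69.9 | side -44 24 zmed 67.7 max 68.7 | side -36 22 zmed 67.8 max 69.4 | side -28 30 zmed 69.5 max 71.8 | side -20 38 zmed 56.1 max 69.6 | side -12 28 zmed 54.0 max 56.7 | side -4 23 zmed 52.3 max 55.6 | side 4 27 zmed 52.5 max 54.7 | side 12 25 zmed 52.8 max 55.8 | side 20 23 zmed 52.8 max 54.9 | side 28 21 zmed 55.2 max 57.9 | side 36 27 zmed 65.8 max 68.1 | side 44 23 zmed 65.4 max 68.2 | side 52 38 zmed 87.9 max 93.5 | side 60 90 zmed 70.8 max 94.3 | side 68 26 zmed 52.9 max 54.6 | side 76 30 zmed 52.9 max 56.1 | side 84 25 zmed 50.2 max 54.1 | 
side -40 dark mm before/after 4.6 1.0
side 40 dark mm before/after 4.3 1.8
```

The lever lies flat at z≈67 along its whole length, and the gap has closed from about 4.5 mm to about 1 mm. The robot is clear of everything, so I'll hand in.

```bash
python3 -c "
from plant import robot
print(robot.close_job())"
```

```text
the job is handed in; nothing more can be done
None
```

The heel mould is closed and handed in: the loop is hooked under the keeper's nose, the lever lies flat home, and the gap between the halves measures about 1 mm by camera (about 4.5 mm before); the robot is clear, and I did not re-measure the glue bottle, thread cone or shoe last afterwards.

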